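# Let a tin roll out of the lever dispenser and ease its flap shut

### The job

With closed or open fingers, without gripping anything, press the pad of the tin dispenser's lever all the way down so that the linked flap swings wide open and the tin rolls out into the tray by itself. Then let the lever come up slowly under your fingertips, taking two seconds or more, so that the flap is eased fully shut and never falls or slams, and move clear. Touch only the lever: leave the flap, the tin and everything standing around alone.

Things in the scene. Friction and masses are not known exactly. Their poses are not given: they have to be found in the camera images.
- dispenser: tin dispenser, a narrow white box with a wooden roof, fixed to the worktop. Origin on the worktop below the flap; its x axis points from the flap to the back, z up. Along its x: an open tray with 43 mm high sides and a front stop runs from -166 mm to 0, the closed chamber from 0 to +101 mm. 78 mm wide, roof top at 166 mm. A floor sloping about 5 degrees runs from the chamber down into the tray, so that a freed tin rolls out by itself until it meets the front stop
- lever_pad (a point): centre of the upper face of the black pad (50 mm along the dispenser's x, 58 mm wide) at the end of the lever above the dispenser's roof. At rest it stands about 230 mm above the worktop, 100 mm behind the dispenser's origin along its x, and slopes up towards the back by 0.30 rad; fully pressed it is 188 mm high, slopes 0.2 rad the other way, and has moved some 4 mm in its horizontal place. The only things below it are the roof and, farther back, the worktop
- lever (a joint): angle of the lever about its pivot on the roof, 80 mm in front of the pad: 0 at rest (up), 0.5 rad fully pressed down against its stop. A spring returns it: it takes about 1.5 N to start and about 4 to 5 N when fully down; it snaps up fast if let go, even near the top, and the flap then slams. Raising the fingertips at 15 to 30 mm/s lets it up gently
- flap (a joint): angle of the steel flap lid (74 mm wide, 108 mm tall, hinged 155 mm above the worktop) that shuts the front of the chamber: 0 shut, hanging upright; 1.25 rad wide open, swung up towards the tray side. It is linked to the lever and always turns 2.5 times as far; the tin gets under it from about 1.0 rad
- tin_mid (a point): centre of the round food tin (75 mm diameter, 58 mm long), which lies on its side in the chamber against the flap, its axis across the dispenser. In the tray against the front stop its centre is about 122 mm in front of the dispenser's origin (x = -122 mm in the dispenser's frame) and 52 mm above the worktop
- spice_jar: bystander: spice jar, 46 mm wide, 106 mm tall, upright; origin at the centre of its underside
- garlic: bystander: garlic bulb, about 50 mm; origin at the centre of its underside
- lemon: bystander: lemon, 72x57x58 mm, lying; origin at the centre of its underside
- mug: bystander: mug, 82 mm wide, 104 mm tall, with a handle; origin at the centre of its underside
- mill: bystander: turned wooden pepper mill, 58 mm wide, 150 mm tall; origin at the centre of its underside

How it is judged:
By the outcome, as a careful person would: the job done as asked, in the order asked, and still so for the second after the job is handed in, with the robot touching nothing.
It also fails if it takes over 40 s, if anything falls off the work surface, if the arm or the gripper's body presses on something with over 40 N, if the wrist force passes 120 N, or if a joint passes its speed limit or range.

### The arm

A 6-joint arm with a two-finger parallel gripper is mounted at the origin on a cart in front of the work surface, level with it; the furniture and walls round the work are solid. World frame = base frame: x ahead of the robot, y to its left, z up, the work surface at z = 0. Lengths are in mm, angles in rad, forces in N, time in s.
With the tool pointing down it reaches from about 300 to 775 mm from the base axis. Payload 14.6 kg.
Tool frame: the origin (TCP) lies on the centre line of the jaws, within the pads' length; the fingertips stand 19 mm ahead of it and the grasp point (between the pads) is the TCP (bot.tip_reach is the distance from the TCP to the fingertips, in mm); y points along the fingers, x is the direction in which the jaws open and shut, and the axes are right-handed (so a half turn about y gives the same grasp; the last joint's range is limited). The gripper opens to 85 mm and grips with 20 to 120 N. Pads are 22 mm wide; open, the fingers measure 114 mm over their backs; the gripper's body (76 mm by 85 mm) begins 54 mm behind the grasp point. The pads swing forward as they close: fully open they stand 13 mm farther back than shut.
Start: joints at [1.123, 0.3, 1.521, -0, 1.321, -0.067], TCP at [204.412, 510.593, 250.281] pointing down, gripper open.
Joint ranges: [-3.03, 3.03], [-0.79, 2.21], [0.23, 2.52], [-1.04, 4.18], [0, 3.07], [-2.55, 2.55]. Speed limits (rad/s): [2.22, 2.22, 2.57, 3.14, 3.14, 3.14].

### API

Orientations are given as a unit quaternion [w, x, y, z].
In Python, from rig import bot gives the robot as it stands. Calls block until the motion is done:
- bot.move_to(position, orientation): joint-space move of the TCP to a pose.
- bot.servo_line(position, attitude=None, speed=150, until_force=None): straight line of the TCP; attitude=None keeps the orientation; speed is the mean speed in mm/s. With until_force (N) it stops when the force on the tool has changed by that much, and returns True; else False.
- bot.move_joints(angles): joint-space move.
- bot.move_gripper(opening, grip_force=None): finger opening in mm; grip_force is the grip in N (None keeps the last); returns when the fingers have stopped.
- bot.dwell(seconds).
- bot.ik(position, orientation): joint angles nearest the present ones, or None.
- bot.read_state(): the state.
- bot.read_camera(name): name is "scene" or "side" or "wrist"; returns a dict with "image" (384x512x3 uint8, blue, green, red), "depth" (384x512 float32, mm along the optical axis (not along the pixel's ray), 0 where there is no reading), "fovy" (degrees; the focal length in pixels is half the picture's height over the tangent of half this angle, whatever the lens; pixels are square), "cx", "cy" (the principal point, pixels), "eye" and "attitude" of the camera in the world; the wrist camera has in their place "mount" (4x4, takes a point from camera to tool coordinates, whose origin is the TCP and whose axes are the tool frame's). Camera axes: x right, y down, z forward; pixel columns grow to the right and rows downward; lengths in mm; the calibration is good to about 2 mm. A picture is of the moment at which its call begins: read the wrist's pose just before it.
A pose or a line that the arm cannot do raises bot.MotionError and nothing moves.
- bot.finish_job(): hands the job in, once; it reports no verdict.
The state is a dict: "clock": time; "joint_positions": joint angles; "qvel": joint speeds; "effort": joint torques, N m; "ee_pos": TCP position; "tool_rot": TCP orientation; "ft_force": force on the tool from outside, world axes, zero at the start; "moment": the same for the moment, N m; "grip_width": finger opening in mm.
Only numpy, scipy, OpenCV 4.12 (cv2) and the standard library are available. Lean on these libraries where they do the work, as an engineer would, in place of code of your own. Each camera call takes 0.05 s, during which the arm holds its last target. There are 200 camera calls.

## Working session

There is one attempt and no reset: what is moved stays moved. The work goes in short steps, each a Python script; the robot and the scene stay as the last script left them, time stands still between calls to the robot, and variables do not carry over. Pictures are saved under pics/ and viewed, about 8 in all and at most 12, crops included, and the job is handed in when it is done.

```bash
mkdir -p pics; ls
cat > h.py <<'E'
import numpy as np, cv2
from scipy.spatial.transform import Rotation as R
from rig import bot
def rot(q): return R.from_quat(np.roll(np.asarray(q,float),-1)).as_matrix()
def cloud(c):
    h,w=c["depth"].shape; f=h/2/np.tan(np.radians(c["fovy"])/2)
    v,u=np.mgrid[:h,:w]; d=c["depth"]
    P=np.stack([(u-c["cx"])/f*d,(v-c["cy"])/f*d,d],-1)
    a=np.asarray(c["attitude"]); A=a if a.ndim==2 else rot(a)
    return P@A.T+np.asarray(c["eye"])
E
python3 - <<'E'
from h import *
for n in("scene","side"):
    c=bot.read_camera(n); cv2.imwrite(f"pics/{n}0.png",c["image"]); np.savez(f"{n}0.npz",**c)
    print(n,c["eye"],c["attitude"],c["fovy"],(c["depth"]>0).mean())
print(bot.read_state())
E
```

```text
pics
scene [-158.07320222 -603.4499144   830.34495308] [-0.39987374  0.79655685 -0.40221139  0.20934223] 49.430790572172114 0.9961140950520834
side [  23.66670542 -321.52973827 1244.50284879] [-0.21150203  0.8209136  -0.51338978  0.13341173] 46.73584942138135 0.9960174560546875
{'clock': 0.1, 'joint_positions': array([ 1.12337714e+00,  3.00392929e-01,  1.52151479e+00, -1.07391839e-05,
        1.32070619e+00, -6.66147828e-02]), 'qvel': array([ 9.33178388e-04, -3.84806852e-04, -1.52990498e-03, -9.01019483e-04,
        7.15203403e-06,  8.76400899e-04]), 'effort': array([ 2.53452381e-04, -5.44376099e+01, -3.62375271e+01, -7.93688127e-05,
        3.06910959e-03, -4.06740966e-06]), 'ee_pos': array([204.34705358, 510.4244669 , 249.792232  ]), 'tool_rot': array([-0.58540521,  0.58577562,  0.39602793, -0.39664788]), 'ft_force': array([ 0.19581954,  0.66838028, -1.12771811]), 'moment': array([-0.02823459,  0.01564713, -0.01538612]), 'grip_width': 85.65262226849947}
```

View pics/scene0.png

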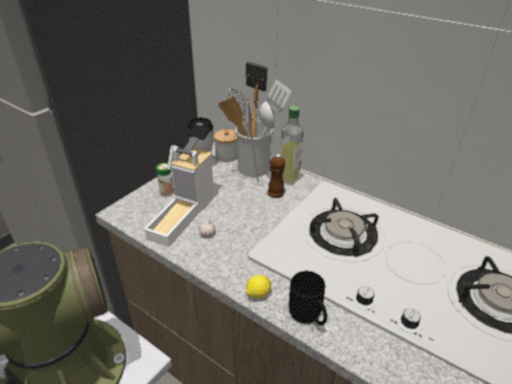

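View pics/side0.png

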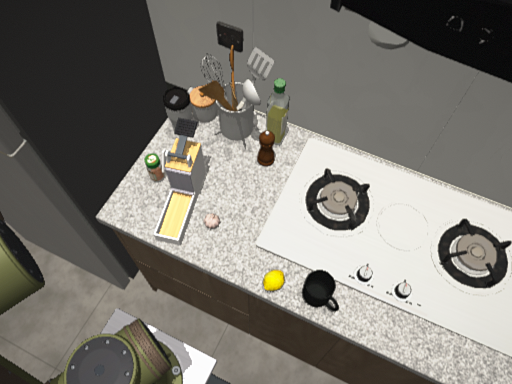

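The pictures show the dispenser at scene (190,175) and side (185,160). Its tray points towards the robot, and the black pad is at about side (186,128). Jars and a utensil pot stand behind it, and the spice jar, garlic and mill stand around it. Next I'll get the geometry from depth.

Run:
```python
from h import *
for n in("scene","side"):
    c=dict(np.load(f"{n}0.npz")); P=cloud(c); im=c["image"].astype(int)
    print(n,"table", P[250,215] if n=="side" else P[215,240])
    Z=P[...,2]; hi=im.max(-1);
    if n=="side":
        for nm,(u,v) in dict(tray=(175,215),front=(170,238),roof=(190,150),pad=(186,128),spice=(152,160),garlic=(212,220),mill=(266,140),jar1=(177,97),jar2=(203,98),pot=(237,100),lemon=(273,280),mug=(318,285)).items(): print(nm,P[v,u].round())
        cv2.imwrite("pics/crop.png",cv2.resize(c["image"][80:250,130:270],None,fx=4,fy=3.5,interpolation=2)[:600])
        # heights map around pad
        print(Z[114:150:2,168:208:3].round().astype(int))
    # dark pixels with Z in 195..260
    m=((hi<70)&(Z>195)&(Z<270)&(P[...,1]>300)&(P[...,0]<450)&(P[...,0]>0)).astype(np.uint8)
    k,l,s,ce=cv2.connectedComponentsWithStats(m)
    for i in range(1,k):
        if s[i,4]>15: print(s[i],P[l==i].mean(0).round(1),P[l==i].min(0).round(),P[l==i].max(0).round())
    # tray/roof wood
```

```text
scene table [622.98033296  18.83787853  -3.82878647]
[ 55 114  32  32 613] [409.4 481.4 233.1] [375. 472. 195.] [450. 503. 270.]
side table [421.02928369  -9.2472252   -0.49994778]
tray [462. 150.  19.]
front [383. 117.  40.]
roof [611. 162. 167.]
pad [638. 182. 229.]
spice [562. 276. 105.]
garlic [490.  35.  36.]
mill [762. -14. 136.]
jar1 [768. 299. 167.]
jar2 [852. 260.  95.]
pot [908. 161.  77.]
lemon [ 394. -209.   58.]
mug [ 452. -326.   12.]
[[ 111  120  129  132  122  124  115  102   -2   31   38   50   44   44]
 [  97  112  120  121  114  114  105   92   -3   15   31   32   32   27]
 [   1  102  104  110  235  233   93   82    4    9   18   21   21   20]
 [   1   83   93  234  233  232  239  237  235    3    5   14   17   12]
 [  -1   -1   79  233  235  234  232  232  237  236   -1   -2   -2    2]
 [   0    0   61  233  231  231  235  236  234  234    2    4    5   -2]
 [   4    1   45  232  232  231  231  229  232  231    3    3    3   -1]
 [1245    5   30  230  230  231  229  228  227  233    3   -1    1    1]
 [   1   -2   14  225  225  226  230  223  232   -4   -1    4    3    7]
 [  -2   -4  225  226  230  228  227  227  230   -2    3    6    1    0]
 [   1   -2    3  218  222  225  226  224  224    1    0    5    7    4]
 [  -2    2    2    0  219  219  223  222  226    2    2    0    1   -1]
 [   5   -3   -1  168  221  217  218    4    2    0   -6    2    3    0]
 [   3   -1    3  165  219  216  169  166    2   -4    2    3    0   -1]
 [  -2    3  166  170  212  215  167  168  166  167  169    7   -5    2]
 [   0    2  169  213  207  213  168  164  168  166  166   -2   -1    1]
 [   1   -1  171  209  213  212  165  165  164  170  169    1    1   -4]
 [  -1    0  164  208  211  210  167  167  170  166  168  142    3   -1]]
[ 31 131  33  34 552] [408.1 484.9 233.5] [372. 478. 195.] [450. 506. 270.]
```

View pics/crop.png

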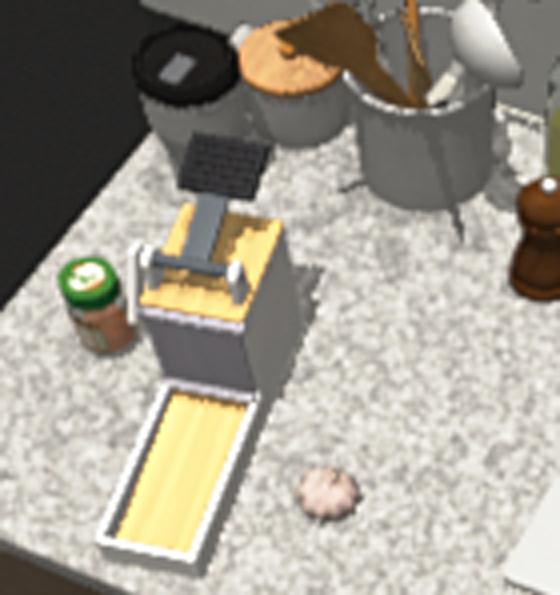

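Run:
```python
from h import *
for n in("scene","side"):
    c=dict(np.load(f"{n}0.npz")); P=cloud(c); im=c["image"]; hsv=cv2.cvtColor(im,cv2.COLOR_BGR2HSV)
    X,Y,Z=np.moveaxis(P,-1,0)
    near=(X>330)&(X<720)&(Y>60)&(Y<260)
    m=near&(Z>212)&(Z<250)&(im.max(-1)<75)&(X>590)
    q=P[m]; r=cv2.minAreaRect(q[:,:2].astype(np.float32)); A=np.c_[q[:,:2]-r[0],np.ones(len(q))]
    print(n,"pad",len(q),np.median(q,0).round(1),r, np.linalg.lstsq(A,q[:,2],rcond=None)[0])
    roof=near&(abs(Z-166)<6)&(X>500); print("roof",cv2.minAreaRect(P[roof][:,:2].astype(np.float32)),P[roof].mean(0))
    low=near&(Z>12)&(Z<60)&(X<570)&((Y>80)); print("tray",cv2.minAreaRect(P[low&~((X>450)&(Y<80))][:,:2].astype(np.float32)))
    w=near&(hsv[...,1]>90)&(Z<60)&(Z>5)&(hsv[...,0]>12)&(hsv[...,0]<32); q=P[w][:,:2];vx=cv2.fitLine(q.astype(np.float32),cv2.DIST_HUBER,0,.01,.01).ravel(); print("floor",len(q),vx,np.arctan2(vx[1],vx[0]),cv2.minAreaRect(q.astype(np.float32)))
    t=(np.hypot(X-640,Y-182)<280)&(Z>180)&(X>690)
    k,l,s,_=cv2.connectedComponentsWithStats(t.astype(np.uint8))
    for i in range(1,k):
        if s[i,4]>8:
            o=P[l==i]; j=np.hypot(o[:,0]-640,o[:,1]-182).argmin(); print("tall",s[i],o[j].round(),o.max(0).round())
    arm=(Z>200)&(Z<500)&(X<600)&(X>200)&(Y>100)&(Y<500); print("other",arm.sum(), P[arm].mean(0) if arm.any() else '')
```

```text
scene pad 220 [638.2 182.2 228.4] ((639.8008422851562, 182.86300659179688), (51.37995147705078, 60.04328918457031), 14.468034744262695) [2.94082197e-01 4.70675676e-02 2.28598865e+02]
roof ((585.8003540039062, 172.18618774414062), (115.18042755126953, 82.1771240234375), 11.189911842346191) [579.15795227 166.95771873 164.73517834]
tray ((476.94439697265625, 174.99383544921875), (215.92601013183594, 134.16259765625), 12.375214576721191)
floor 69 [1.7989519e-01 9.8368579e-01 5.3619189e+02 1.7679919e+02] 1.3899164 ((518.0128173828125, 172.52398681640625), (178.88278198242188, 70.4969253540039), 45.34404754638672)
tall [219  87  27  42 541] [744. 188. 270.] [891. 255. 297.]
tall [233  87  11  11  34] [850. 213. 267.] [895. 241. 277.]
tall [254  89   4  29  63] [892. 165. 181.] [920. 185. 270.]
tall [259  92  21  38 394] [798.  73. 246.] [910. 121. 287.]
tall [247  96   6  36  87] [744.  79. 304.] [802. 115. 319.]
tall [282 124   8  14  72] [846.  20. 183.] [864.  25. 216.]
other 10089 [444.79652055 475.9988576  358.89057965]
side pad 322 [638.9 184.7 230.5] ((639.4192504882812, 185.2303466
[... 393 characters left out ...]
e-01 2.2295544e-01 4.6580807e+02 1.4847488e+02] 0.2248452 ((495.45623779296875, 167.1148223876953), (212.76358032226562, 93.79983520507812), 27.472858428955078)
tall [201  53  20  22  86] [839. 239. 254.] [892. 254. 285.]
tall [229  53   5  30  78] [888. 162. 183.] [920. 190. 270.]
tall [242  58  20  47 456] [802.  79. 252.] [912. 123. 291.]
tall [198  70  29  33 413] [743. 193. 281.] [877. 241. 302.]
tall [215  70   3   7   9] [844. 195. 236.] [885. 219. 247.]
tall [221  71   2   9   9] [858. 187. 222.] [878. 193. 227.]
tall [230  83   8  25  87] [746.  84. 315.] [809. 119. 323.]
tall [267  96  10  15 100] [847.  25. 197.] [875.  31. 217.]
other 8748 [463.13887229 474.71797228 353.46156219]
```

Run:
```python
from h import *
c=bot.read_camera("wrist"); print(np.round(c["mount"],2))
bot.move_gripper(0); s=bot.read_state(); print(s["grip_width"],bot.tip_reach)
print("R",rot(s["tool_rot"]).round(2))
yaw=.25; ex=np.array([np.cos(yaw),np.sin(yaw),0]); ey=np.array([-np.sin(yaw),np.cos(yaw),0]); dn=np.array([0,0,-1.])
for sg in (1,-1):
    x=sg*ey; M=np.c_[x,dn,np.cross(x,dn)]; q=np.roll(R.from_matrix(M).as_quat(),1)
    for p in ([350,230,360],[638,184,320],[638,184,205]):
        print(sg,p,q.round(4),np.cross(x,dn).round(2),bot.ik(p,q))
```

```text
[[   1.      0.     -0.      0.87]
 [   0.     -0.27    0.96 -124.22]
 [  -0.     -0.96   -0.27   67.21]
 [   0.      0.      0.      1.  ]]
0.2696867930842622 19.0
R [[ 0.37  0.   -0.93]
 [ 0.93  0.    0.37]
 [ 0.   -1.   -0.  ]]
1 [350, 230, 360] [-0.4338  0.4338  0.5584 -0.5584] [-0.97 -0.25 -0.  ] [ 4.93877647e-01 -6.67995029e-02  1.67735210e+00 -4.44089210e-16
  1.53104006e+00 -1.32691868e+00]
1 [638, 184, 320] [-0.4338  0.4338  0.5584 -0.5584] [-0.97 -0.25 -0.  ] [ 2.25633889e-01  5.32834507e-01  1.03772369e+00 -4.44089210e-16
  1.57103445e+00 -1.59516244e+00]
1 [638, 184, 205] [-0.4338  0.4338  0.5584 -0.5584] [-0.97 -0.25 -0.  ] [ 2.25633889e-01  5.92183524e-01  1.20984659e+00 -4.44089210e-16
  1.33956254e+00 -1.59516244e+00]
-1 [350, 230, 360] [-0.5584  0.5584 -0.4338  0.4338] [0.97 0.25 0.  ] [ 4.93877647e-01 -6.67995029e-02  1.67735210e+00 -4.44089210e-16
  1.53104006e+00  1.81467397e+00]
-1 [638, 184, 320] [-0.5584  0.5584 -0.4338  0.4338] [0.97 0.25 0.  ] [ 2.25633889e-01  5.32834507e-01  1.03772369e+00 -4.44089210e-16
  1.57103445e+00  1.54643022e+00]
-1 [638, 184, 205] [-0.5584  0.5584 -0.4338  0.4338] [0.97 0.25 0.  ] [ 2.25633889e-01  5.92183524e-01  1.20984659e+00 -4.44089210e-16
  1.33956254e+00  1.54643022e+00]
```

```bash
cat >> h.py <<'E'
Q=[-0.4338,0.4338,0.5584,-0.5584]; Q=np.array(Q)/np.linalg.norm(Q)
E
python3 - <<'E'
from h import *
bot.move_to([350,230,360],Q); bot.move_to([638,184,300],Q)
s=bot.read_state(); c=bot.read_camera("wrist"); cv2.imwrite("pics/w1.png",c["image"])
print(s["clock"],s["ee_pos"],s["ft_force"])
M=np.array(c["mount"]); T=rot(s["tool_rot"])
c["attitude"]=T@M[:3,:3]; c["eye"]=T@M[:3,3]+s["ee_pos"]; P=cloud(c)
X,Y,Z=np.moveaxis(P,-1,0); m=(Z>205)&(Z<250)&(abs(X-640)<60)&(abs(Y-184)<60)&(c["image"].max(-1)<75)
k,l,st,_=cv2.connectedComponentsWithStats(m.astype(np.uint8)); i=1+st[1:,4].argmax(); q=P[l==i]
print(st[i],np.median(q,0),cv2.minAreaRect(q[:,:2].astype(np.float32)))
E
```

```text
3.325 [637.4164237  184.83467058 300.82362365] [ 0.87401205  0.84583091 -0.16033509]
[ 221  128   76  123 5355] [630.35884373 179.90668049 227.35822048] ((621.2283325195312, 182.3947296142578), (88.15143585205078, 57.92490768432617), 10.133804321289062)
```

View pics/w1.png

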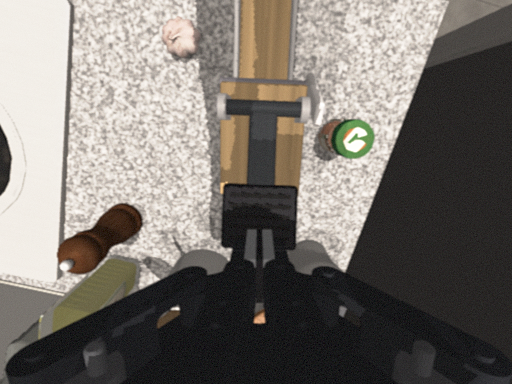

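The wrist view shows the closed fingers centred across the pad: the pad spans columns 222–298 and the fingers are at 260. Pressing now.

Run:
```python
from h import *
def pr(r=None):
    s=bot.read_state(); print(r,round(s["clock"],2),s["ee_pos"].round(1),s["ft_force"].round(1))
bot.servo_line([638,184,257],speed=60); pr()
for z in (245,230,220,212): 
    r=bot.servo_line([638,184,z],speed=35,until_force=14); pr(r)
    if r: break
c=bot.read_camera("side"); cv2.imwrite("pics/s1.png",cv2.resize(c["image"][80:250,130:270],None,fx=4,fy=3.5,interpolation=2))
```

```text
None 4.24 [638.1 184.  257.4] [0.1 0.6 1.3]
False 4.73 [637.9 184.  244.8] [ 0.2 -0.5 -0.6]
False 5.31 [637.8 184.  229.8] [ 0.   0.6 -0.7]
False 5.74 [638.1 184.  220.1] [2.6 1.3 5.6]
False 6.12 [637.9 184.  212.3] [-0.4  0.2  6.1]
```

View pics/s1.png

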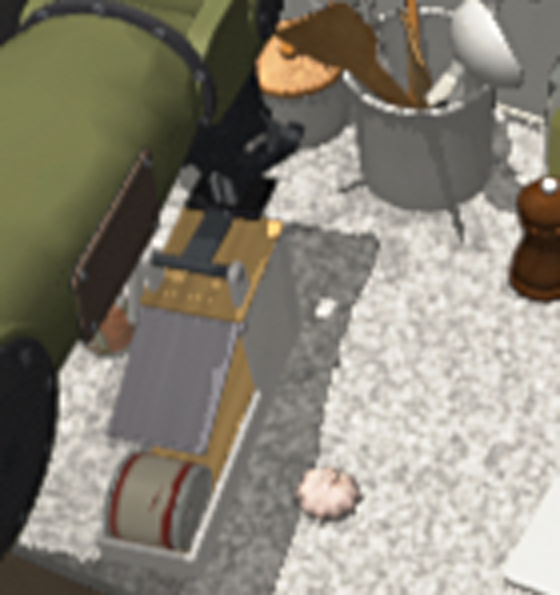

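The flap is up and the tin already lies at the tray's front, crop (160,500). I'll press on to the stop, wait for the tin to settle, check where it is, then ease the lever up.

Run:
```python
from h import *
def pr(r=None):
    s=bot.read_state(); print(r,round(s["clock"],2),s["ee_pos"].round(1),s["ft_force"].round(1)); return s
for z in (210,208.5,207,205.5,204,202.5):
    r=bot.servo_line([638,184,z],speed=15,until_force=8); s=pr(r)
    if r or s["ft_force"][2]>14: break
bot.dwell(0.8); pr()
c=bot.read_camera("side"); P=cloud(c); o=np.array([639.5,184])-100*np.array([np.cos(.25),np.sin(.25)])
q=P.reshape(-1,3); d=(q[:,:2]-o); x=d@[np.cos(.25),np.sin(.25)]; y=d@[-np.sin(.25),np.cos(.25)]
m=(abs(y)<20)&(x<20)&(x>-175)&(q[:,2]>5)
for a in range(-170,20,10):
    k=m&(abs(x-a)<5); print(a,np.median(q[k,2]).round() if k.any() else None,end="; ")
```

```text
False 6.45 [637.9 184.  210.3] [-1.8 -0.1  6.2]
False 6.7 [637.9 184.  209.6] [-2.8 -0.1 10.1]
False 6.95 [638.  184.  209.4] [-7.6 -1.9 17.9]
None 7.75 [638.  184.  209.3] [-7.9 -2.  18.3]
-170 571.0; -160 65.0; -150 86.0; -140 557.0; -130 554.0; -120 551.0; -110 134.0; -100 131.0; -90 135.0; -80 140.0; -70 141.0; -60 143.0; -50 148.0; -40 151.0; -30 154.0; -20 157.0; -10 161.0; 0 512.0; 10 166.0;
```

The lever is at its stop: the force rose from 6 to 18 N with no further travel. Easing it up in one smooth line.

Run:
```python
from h import *
def pr(r=None):
    s=bot.read_state(); print(r,round(s["clock"],2),s["ee_pos"].round(1),s["ft_force"].round(1)); return s
bot.servo_line([638,184,263],speed=14); pr()
bot.servo_line([638,184,330],speed=80); bot.move_to([400,100,380],Q); bot.dwell(.3); pr()
for n in ("scene","side"):
    c=bot.read_camera(n); I=c["image"]; np.savez(f"{n}1.npz",**c)
    cr=I[80:250,130:270] if n=="side" else I[110:280,120:260]
    cv2.imwrite(f"pics/{n}9.png",cv2.resize(cr,None,fx=4,fy=3.5,interpolation=2))
```

```text
None 11.95 [638. 184. 263.] [ 1.  -1.2 -0.2]
None 14.25 [400.4 100.1 379.6] [0.7 0.  0.7]
```

View pics/side9.png

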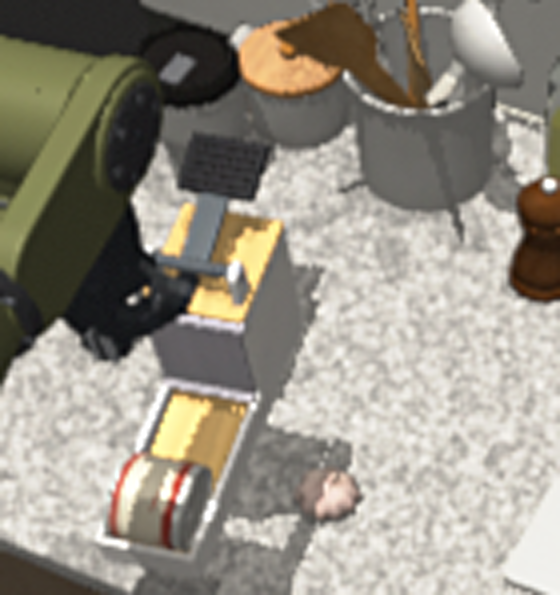

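View pics/scene9.png

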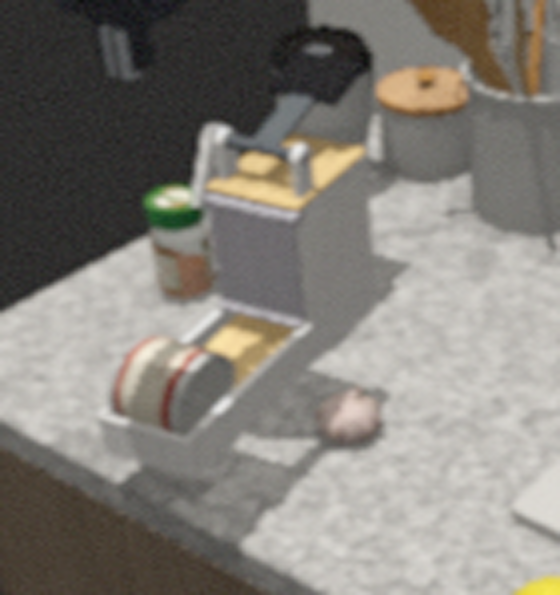

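The lever is back up, the flap is shut, the tin is at the front stop, the bystanders in view haven't moved, and the gripper is clear.

```bash
python3 -c "
from h import *
bot.finish_job(); print(bot.read_state()['clock'])"
```

```text
the job is handed in; nothing more can be done
the job is handed in; nothing more can be done
```

The job is done and handed in, after about 14.5 s of the 40 s allowed.

- **Press:** I pressed the lever pad with closed fingertips until it met its stop. The force rose from about 6 N to 18 N with no further travel. A picture taken just before that showed the flap raised and the tin already in the tray.
- **Release:** I let the lever up in one smooth line at a mean 14 mm/s. By that speed the fingertips rode the lever for about 3 s, then I moved clear. I took no reading during the rise, so the flap's closing speed was not measured.
- **Last pictures:** The two final crops show:
  - the lever up and the flap shut;
  - the tin against the front stop;
  - the spice jar, garlic and mill standing where they were.
- **Not checked:** The lemon and mug were not in those crops; the arm never went near them.
- **Poor check:** A depth profile meant to confirm the tin's position was mostly blocked by the arm and flap. The tin's position rests on the pictures.

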